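Fit the casting flasks to their sprue bases

ROBOT

A 6-joint arm with a two-finger parallel gripper is mounted at the origin on the work surface. World frame = base frame: x ahead of the robot, y to its left, z up, the work surface at z = 0. Lengths are in m, angles in rad, forces in N, time in s.
With the tool pointing down it reaches from about 0.325 to 0.775 m from the base axis. Payload 9.3 kg.
Tool frame: the origin (TCP) lies on the centre line of the jaws, within the pads' length; the fingertips stand 8 mm ahead of it and the grasp point (between the pads) lies 11 mm behind it; z points along the fingers, y is the line along which they close (so a half turn about z gives the same grasp; the last joint's range is limited). The gripper opens to 85 mm and grips with 20 to 120 N. Pads are 22 mm wide; open, the fingers measure 114 mm over their backs; the gripper's body (76 mm by 85 mm) begins 54 mm behind the grasp point. The pads swing forward as they close: fully open they stand 13 mm farther back than shut.
Start: joints at [-1.364, 0.259, 0.021, 1.334, 0, 1.418], TCP at [0.194, -0.515, 0.239] pointing down, gripper open.
Joint ranges: [-3.04, 3.04], [-0.91, 1.82], [-1.04, 1.36], [-1.92, 1.95], [-1.52, 1.45], [-3.14, 3.14]. Speed limits (rad/s): [2.22, 2.22, 2.79, 3.14, 3.14, 3.14].

INTERFACE

Orientations are given as a unit quaternion [w, x, y, z].
In Python, from rig import arm gives the robot as it stands.
- The arm moves only by the tool drive_tool, never from a script. Its argument "series" is text: rows parted by semicolons, each of 7 numbers parted by spaces: the shift along the world's x, y, z in parts of the range, where 1.0 means 60 cm, then the turn, a rotation vector about the world's x, y, z in a scale on which 1.0 is 180 degrees, then the opening, from 0 (shut) to 1 (fully open). In form: x y z ax ay az fingers; .... A call has 1 to 5 rows; each row is the pose to reach, as a shift and turn from the pose commanded when the call began; what a row does not reach only later rows make up. A row lasts 1/10 s, in which the tool goes at most 50 mm and 8.59 degrees, less where a joint would pass 70% of its speed; a pose out of reach is approached as far as the arm can. A call with a gripper value outside its range is refused whole. The fingers move at their own pace and stop on an object; "force" is the grip in N (left out, the last holds). Time passes only in rows, so rows that repeat a pose let the fingers close. It gives the time, the measured TCP pose, the force, the opening and the grip force at its end, in the units of the state.
- arm.get_state(): the state, without advancing time (a new reading comes with each control period).
- arm.camera(name): name is "scene" or "top" or "wrist"; returns the picture (420x560x3 uint8, red, green, blue); there is no depth.
- arm.camera_params(name): a dict with "mtx" (3x3 intrinsics, pixels), "rvec" (rotation vector, rad) and "tvec" (3), from world to camera coordinates, as OpenCV has them; the wrist camera has in their place "T_tool_cam" (4x4, takes a point from camera to tool coordinates, whose origin is the TCP and whose axes are the flange's). Camera axes: x right, y down, z forward; pixel columns grow to the right and rows downward; lengths in m; the calibration is good to about 2 mm. A picture is of the moment at which its call begins: read the wrist's pose just before it. camera_params takes no time and is no camera call.
- arm.finish_job(): hands the job in; it is judged then, once.
The state is a dict: "time_s": time; "qpos": joint angles; "dq": joint speeds; "effort": joint torques, N m; "ee_pos": TCP position; "orientation": TCP orientation; "wrist_force": force on the tool from outside, world axes, zero at the start; "moment": the same for the moment, N m; "grip_width": opening from 0.0 (shut) to 1.0 (fully open); "gripper_force": force on a finger pad.
Only numpy, scipy, OpenCV 4.12 (cv2) and the standard library are available. Lean on these libraries where they do the work, as an engineer would, in place of code of your own. Each camera call takes 0.05 s, during which the arm holds its last target. There are 200 camera calls.

TASK

Get the four open steel casting flasks ready for investing: stand each one on the round black rubber sprue base of its own size, the widest flask on the widest base and so on down to the narrowest, upright, over the central dome and flat on the floor of the base inside its rim. Set them down gently, do not drop them, and leave the steel doming block and the amber glass jar where they stand.

Things in the scene. Friction and masses are not known exactly. Their poses are not given: they have to be found in the camera images.
- flask_66: The widest and tallest casting flask: a loose stainless steel tube open at both ends, two rows of small dark perforations, standing upright on the bench; 66 mm outer diameter, 70 mm tall, 3 mm wall, about 340 g. Origin at the centre of its lower end, z up along the tube. Round: its yaw means nothing.
- base_66: The widest sprue base, for the 66 mm flask: round black rubber dish fixed to the bench, 92 mm outer diameter; floor 8 mm above the bench, rim 4 mm thick with its top at 12 mm (84 mm inner diameter), a central dome 42 mm across with its top at 20 mm. The flask has 9 mm of play all round. Origin at the centre of its underside, on the bench; z up; yaw means nothing.
- flask_54: The second widest casting flask: a loose stainless steel tube open at both ends, two rows of small dark perforations, standing upright on the bench; 54 mm outer diameter, 62 mm tall, 3 mm wall, about 240 g. Origin at the centre of its lower end, z up along the tube. Round: its yaw means nothing.
- base_54: The second widest sprue base, for the 54 mm flask: round black rubber dish fixed to the bench, 80 mm outer diameter; floor 8 mm above the bench, rim 4 mm thick with its top at 12 mm (72 mm inner diameter), a central dome 30 mm across with its top at 20 mm. The flask has 9 mm of play all round. Origin at the centre of its underside, on the bench; z up; yaw means nothing.
- flask_43: The third widest casting flask: a loose stainless steel tube open at both ends, two rows of small dark perforations, standing upright on the bench; 43 mm outer diameter, 54 mm tall, 3 mm wall, about 160 g. Origin at the centre of its lower end, z up along the tube. Round: its yaw means nothing.
- base_43: The third widest sprue base, for the 43 mm flask: round black rubber dish fixed to the bench, 69 mm outer diameter; floor 8 mm above the bench, rim 4 mm thick with its top at 12 mm (61 mm inner diameter), a central dome 19 mm across with its top at 20 mm. The flask has 9 mm of play all round. Origin at the centre of its underside, on the bench; z up; yaw means nothing.
- flask_33: The narrowest and shortest casting flask: a loose stainless steel tube open at both ends, two rows of small dark perforations, standing upright on the bench; 33 mm outer diameter, 46 mm tall, 3 mm wall, about 100 g. Origin at the centre of its lower end, z up along the tube. Round: its yaw means nothing.
- base_33: The narrowest sprue base, for the 33 mm flask: round black rubber dish fixed to the bench, 59 mm outer diameter; floor 8 mm above the bench, rim 4 mm thick with its top at 12 mm (51 mm inner diameter), a central dome 9 mm across with its top at 20 mm. The flask has 9 mm of play all round. Origin at the centre of its underside, on the bench; z up; yaw means nothing.
- doming_block: Solid dark steel cube, 50 mm, with dark round hollows in its faces, loose on the bench, 900 g; to be left alone. Origin at the centre of its underside, z up, x and y along its sides.
- glass_jar: Closed amber glass jar with a brass lid, 54 mm diameter, 70 mm tall, loose on the bench, 200 g; to be left alone. Origin at the centre of its underside, z up.
Mind the look-alikes: they are no part of the job. Leave any red look-alike of the flask_33 alone.

How it is judged:
At the end, for the whole second after the job is handed in: Each of the four flasks stands on the base of its own size: its lower end 5 to 10.5 mm above the bench (on the 8 mm floor, not on the rim or the dome), its centre within 12 mm of the base's centre, tilted less than 0.1 rad, at rest (below 20 mm/s) and released (z of flask_66 in the frame of base_66 between 0.005 and 0.0105 m and horizontal distance between flask_66 and base_66 below 0.012 m and angle between each of flask_66, flask_54, flask_43, flask_33's own z axis and vertical below 0.1 rad and linear speed of each of flask_66, flask_54, flask_43, flask_33 below 0.02 m/s and contact force between each of flask_66, flask_54, flask_43, flask_33 and the fingers below 0.1 N and z of flask_54 in the frame of base_54 between 0.005 and 0.0105 m and horizontal distance between flask_54 and base_54 below 0.012 m and z of flask_43 in the frame of base_43 between 0.005 and 0.0105 m and horizontal distance between flask_43 and base_43 below 0.012 m and z of flask_33 in the frame of base_33 between 0.005 and 0.0105 m and horizontal distance between flask_33 and base_33 below 0.012 m); the robot touches nothing.
It fails at once if a flask falls free, touched by nothing, with its lower end more than 35 mm above the bench (15 mm above the top of a dome) ((height (world z) of flask_66 above 0.035 m and contact force between flask_66 and anything else below 0.01 N) or (height (world z) of flask_54 above 0.035 m and contact force between flask_54 and anything else below 0.01 N) or (height (world z) of flask_43 above 0.035 m and contact force between flask_43 and anything else below 0.01 N) or (height (world z) of flask_33 above 0.035 m and contact force between flask_33 and anything else below 0.01 N)).
It fails at once if the doming block is moved more than 20 mm or tipped (distance of doming_block from where it was at the start of the episode above 0.02 m or angle between doming_block's own z axis and vertical above 0.3 rad).
It fails at once if the glass jar is moved more than 20 mm or tipped (distance of glass_jar from where it was at the start of the episode above 0.02 m or angle between glass_jar's own z axis and vertical above 0.3 rad).
It also fails if it takes over 112 s, if anything falls off the work surface, if the arm or the gripper's body presses on something with over 40 N, if the wrist force passes 120 N, or if a joint passes its speed limit or range.

## Working session

There is one attempt and no reset: what is moved stays moved. The work goes in short steps, Python scripts to look and compute and a tool call to move; the robot and the scene stay as the last step left them, time stands still between calls to the robot, and variables do not carry over. Pictures are saved under pics/ and viewed, at most 14 in all, crops included, and the job is handed in when it is done.

Besides the shell and the picture viewer there is one more tool, called after "Request:" in YAML: its name, and indented under it one key for each argument. drive_tool: Moves the arm, as the interface text tells. Its arguments: {"type":"object","properties":{"series":{"type":"string"},"force":{"type":"number"}},"required":["series"]}

```bash
mkdir -p pics; ls; python3 - <<'E'
from rig import arm
import cv2
for n in("top","scene"):
    cv2.imwrite(f"pics/{n}0.png",cv2.resize(arm.camera(n)[:,:,::-1],(800,600),interpolation=cv2.INTER_CUBIC))
    p=arm.camera_params(n);print(n,p)
print(arm.camera_params("wrist"));print(arm.get_state())
E
```

```text
pics
top {'mtx': array([[520.12360468,   0.        , 280.30592303],
       [  0.        , 520.12360468, 206.52174337],
       [  0.        ,   0.        ,   1.        ]]), 'rvec': array([ 2.16760168, -2.15446479,  0.08997096]), 'tvec': array([0.0154308 , 0.5042827 , 1.54375124])}
scene {'mtx': array([[415.7732555 ,   0.        , 283.53180694],
       [  0.        , 415.7732555 , 205.99060732],
       [  0.        ,   0.        ,   1.        ]]), 'rvec': array([ 2.1900038 ,  1.15565584, -0.42056775]), 'tvec': array([-0.28173259, -0.31030295,  1.34098076])}
{'mtx': array([[331.35298306,   0.        , 276.27132793],
       [  0.        , 331.35298306, 206.98226006],
       [  0.        ,   0.        ,   1.        ]]), 'T_tool_cam': array([[-5.43020259e-04, -9.56477890e-01, -2.91804304e-01,
         7.49431208e-02],
       [ 9.99999778e-01, -6.32395136e-04,  2.11963383e-04,
        -8.13183539e-04],
       [-3.87273911e-04, -2.91804124e-01,  9.56478020e-01,
        -1.34395884e-01],
       [ 0.00000000e+00,  0.00000000e+00,  0.00000000e+00,
         1.00000000e+00]])}
{'time_s': 0.1, 'qpos': array([-1.36362446e+00,  2.59137941e-01,  2.08493094e-02,  1.33371629e+00,
        1.67675899e-05,  1.41821294e+00]), 'dq': array([-0.00097543, -0.00216263,  0.0016614 , -0.00049961, -0.00096132,
       -0.00194205]), 'effort': array([ 6.67016400e-03, -5.56690872e+01,  3.45070159e+01,  1.16648720e-02,
       -2.09288083e-05, -1.97963101e-05]), 'ee_pos': array([ 0.1935832 , -0.51454783,  0.2387301 ]), 'orientation': array([-6.04298567e-04,  9.83865416e-01,  1.78909135e-01, -8.11105030e-06]), 'wrist_force': array([-0.55593083, -0.08498354, -0.13572049]), 'moment': array([0.00596272, 0.00388089, 0.04415325]), 'gripper_force': 0.0, 'grip_width': 0.9980132073113368}
```

View pics/top0.png

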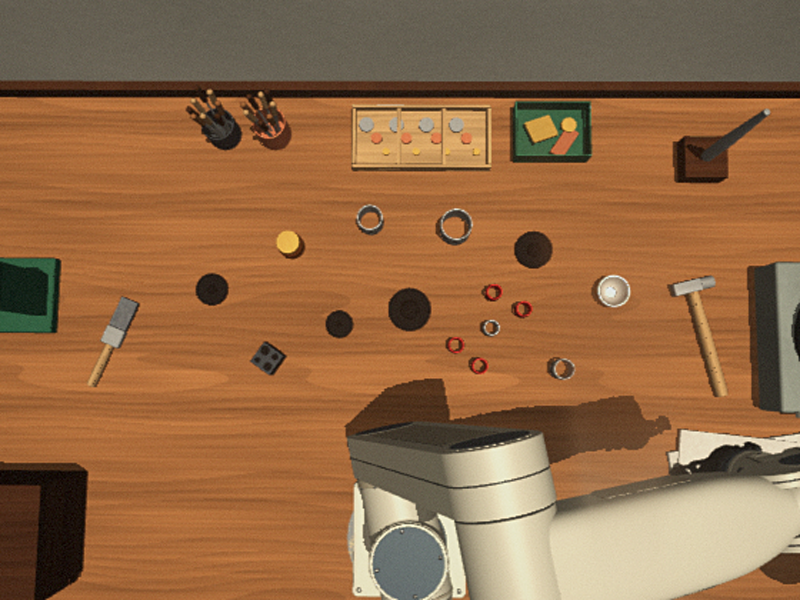

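View pics/scene0.png

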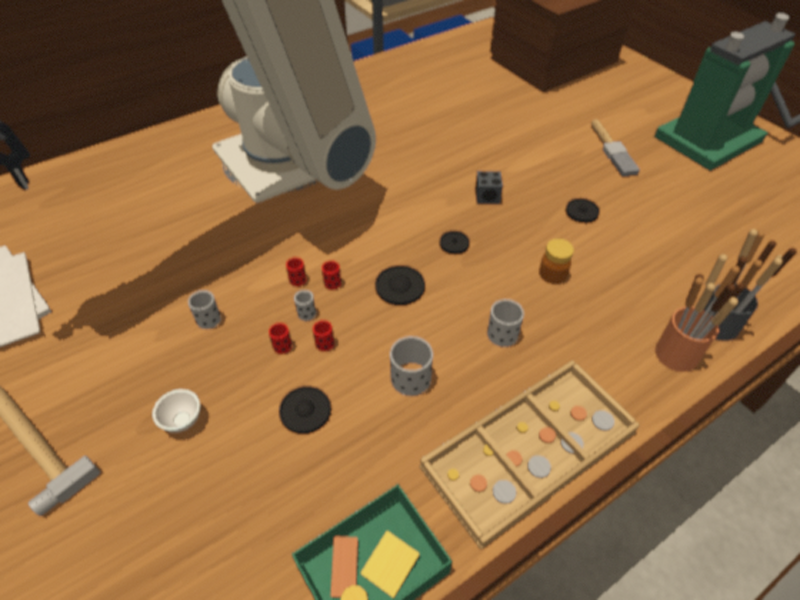

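The top view (800x600 scale) shows the flasks: 66 at (456,225), 54 at (370,219), 43 at (562,369), and the steel 33 at (491,327) among four red look-alikes. The bases are 92 at (409,310), 80 at (533,250), 69 at (212,290) and 59 at (339,324). The jar is at (289,243) and the block at (268,358). Next I fit the circles.

```bash
cat > fit.py <<'E'
from rig import arm
import cv2, numpy as np
from scipy.ndimage import map_coordinates, gaussian_filter
from scipy.optimize import minimize
def proj(p,P): return cv2.projectPoints(np.asarray(P,float),p['rvec'],p['tvec'],p['mtx'],None)[0][:,0]
def back(p,uv,z):
    R=cv2.Rodrigues(p['rvec'])[0]; d=R.T@np.linalg.inv(p['mtx'])@[*uv,1]; c=-R.T@p['tvec']
    return (c+d*(z-c[2])/d[2])[:2]
A=np.linspace(0,2*np.pi,120,endpoint=False)
def circ(c,r,z): return np.c_[c[0]+r*np.cos(A),c[1]+r*np.sin(A),0*A+z]
def score(g,p,c,circles):
    s=0
    for r,z in circles:   # radial difference: contrast across the edge
        a,b=(map_coordinates(g,proj(p,circ(c,r+d,z)).T[::-1],order=1) for d in(-.002,.002))
        s+=abs((b-a).mean())
    return s
def fit(img,p,c0,circles,w=.02):
    g=gaussian_filter(img.astype(float).mean(2),.5)
    G=[(score(g,p,(c0[0]+i,c0[1]+j),circles),c0[0]+i,c0[1]+j) for i in np.arange(-w,w+1e-4,.002) for j in np.arange(-w,w+1e-4,.002)]
    b=max(G); r=minimize(lambda c:-score(g,p,c,circles),b[1:],method='Nelder-Mead',options=dict(initial_simplex=[b[1:],(b[1]+.001,b[2]),(b[1],b[2]+.001)]))
    return r.x,-r.fun
F={66:((456,225),.07),54:((370,219),.062),43:((562,369),.054),33:((491,327),.046)}
B={66:((409,310),.092),54:((533,250),.08),43:((212,290),.069),33:((339,324),.059)}
E
python3 - <<'E'
from fit import *
im={n:arm.camera(n) for n in("top","scene")}; P={n:arm.camera_params(n) for n in im}
for k in F:
    c0=back(P['top'],np.array(F[k][0])*.7,F[k][1]); b0=back(P['top'],np.array(B[k][0])*.7,.012)
    for n in im:
        f,s=fit(im[n],P[n],c0,[(k/2e3,F[k][1]),(k/2e3-.003,F[k][1])]); 
        sz=[(fit(im[n],P[n],b0,[(D/2e3,.012)])) for D in(92,80,69,59)]
        print(k,n,'flask',f.round(4),round(s),'base',sz[[66,54,43,33].index(k)][0].round(4),'scores by size',[round(x[1]) for x in sz],'R',np.hypot(*f).round(3))
t=im['top']
for nm,uv in(('jar',(289,243)),('block',(268,358)),('red',(491,293)),('red',(522,309)),('red',(455,345)),('red',(479,366))): print(nm,back(P['top'],np.array(uv)*.7,.05).round(3))
c=cv2.resize(t[170:280,270:430,::-1],(800,550),interpolation=cv2.INTER_CUBIC);cv2.imwrite('pics/crop.png',c)
E
```

```text
66 top flask [ 0.6492 -0.0966] 74 base [0.4759 0.0005] scores by size [51, 20, 17, 15] R 0.656
66 scene flask [ 0.6474 -0.0932] 37 base [ 4.795e-01 -1.000e-04] scores by size [39, 19, 16, 14] R 0.654
54 top flask [0.6648 0.0843] 72 base [ 0.6055 -0.2629] scores by size [21, 52, 22, 18] R 0.67
54 scene flask [0.6629 0.0877] 31 base [ 0.6092 -0.263 ] scores by size [25, 53, 24, 20] R 0.669
43 top flask [ 0.352  -0.3179] 58 base [0.5169 0.4236] scores by size [13, 21, 54, 23] R 0.474
43 scene flask [ 0.3502 -0.3157] 29 base [0.5203 0.4215] scores by size [16, 24, 33, 20] R 0.471
33 top flask [ 0.4366 -0.171 ] 81 base [0.4441 0.1497] scores by size [9, 13, 18, 49] R 0.469
33 scene flask [ 0.4348 -0.1684] 29 base [0.4478 0.1482] scores by size [12, 16, 24, 34] R 0.466
jar [0.61  0.253]
block [0.369 0.291]
red [ 0.507 -0.17 ]
red [ 0.474 -0.234]
red [ 0.399 -0.095]
red [ 0.356 -0.144]
```

View pics/crop.png

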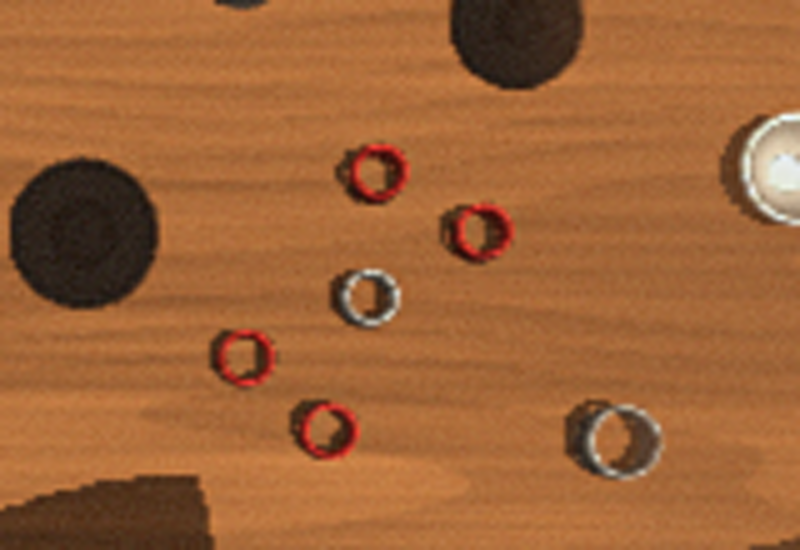

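The steel 33 is the only grey ring in the red cluster, at crop (370,297). It matches the description, since the other four are red. Fits from both cameras agree to about 3.5 mm and every base matches its own size. I'll use the averages:

| Size | Flask (m) | Base (m) |
|---|---|---|
| 66 | (.648, -.095) | (.478, 0) |
| 54 | (.664, .086) | (.607, -.263) |
| 43 | (.351, -.317) | (.519, .4225) |
| 33 | (.436, -.170) | (.446, .149) |

A tool yaw turned +2.25 rad puts the fingers clear of the reds and keeps j6 in range.

The rows are not in the units I measure in: shifts go in shares of 60 cm and turns go in shares of 180 degrees. I convert before sending: 70 mm is 0.1167, 56 mm is 0.0933, 0.149 rad is 0.0474.

Request:
drive_tool:
  series: "0.0167 0.0233 -0.0117 0 0 0.0474 1; 0.0333 0.0467 -0.0233 0 0 0.0949 1; 0.05 0.07 -0.035 0 0 0.1423 1; 0.0667 0.0933 -0.0467 0 0 0.1897 1; 0.0833 0.1167 -0.0583 0 0 0.2371 1"
  force: 40

```text
time_s: 0.7
ee_pos: [0.2439, -0.4441, 0.2039]
orientation: [-0.0, 0.85, 0.527, 0.0]
wrist_force: [-0.2, 0.1, -0.3]
grip_width: 0.999
gripper_force: 0.0
```

In the tool's units: 70 mm is 0.1167, 56 mm is 0.0933, 0.745 rad is 0.2371.

Request:
drive_tool:
  series: "0.0167 0.0233 -0.0117 0 0 0.0474 1; 0.0333 0.0467 -0.0233 0 0 0.0949 1; 0.05 0.07 -0.035 0 0 0.1423 1; 0.0667 0.0933 -0.0467 0 0 0.1897 1; 0.0833 0.1167 -0.0583 0 0 0.2371 1"

```text
time_s: 1.2
ee_pos: [0.2939, -0.3741, 0.1689]
orientation: [-0.0, 0.599, 0.8, 0.0]
wrist_force: [0.3, 0.5, -0.4]
grip_width: 0.996
gripper_force: 0.0
```

In the tool's units: 57 mm is 0.095, 46 mm is 0.0767, 0.745 rad is 0.2371.

Request:
drive_tool:
  series: "0.0183 0.02 -0.0117 0 0 0.0474 1; 0.0367 0.04 -0.0233 0 0 0.0949 1; 0.0567 0.0583 -0.035 0 0 0.1423 1; 0.0767 0.0767 -0.0467 0 0 0.1897 1; 0.095 0.095 -0.0583 0 0 0.2371 1"

```text
time_s: 1.7
ee_pos: [0.3511, -0.3172, 0.1339]
orientation: [-0.0, 0.267, 0.964, 0.0]
wrist_force: [-0.0, -0.7, -0.5]
grip_width: 1.003
gripper_force: 0.0
```

In the tool's units: -112 mm is -0.1867, -108 mm is -0.18.

Request:
drive_tool:
  series: "0 0 -0.0667 0 0 0 1; 0 0 -0.125 0 0 0 1; 0 0 -0.1583 0 0 0 1; 0 0 -0.18 0 0 0 1; 0 0 -0.1867 0 0 0 1"

```text
time_s: 2.2
ee_pos: [0.3501, -0.317, 0.0209]
orientation: [-0.001, 0.27, 0.963, 0.001]
wrist_force: [0.8, -0.6, 1.1]
grip_width: 0.997
gripper_force: 0.0
```

Request:
drive_tool:
  series: "0 0 0 0 0 0 0.4; 0 0 0 0 0 0 0.3; 0 0 0 0 0 0 0.3; 0 0 0 0 0 0 0.3; 0 0 0 0 0 0 0.3"

```text
time_s: 2.7
ee_pos: [0.351, -0.3181, 0.0233]
orientation: [0.001, 0.27, 0.963, -0.0]
wrist_force: [-0.0, 1.0, 4.2]
grip_width: 0.492
gripper_force: 39.9
```

Request:
drive_tool:
  series: "0 0 0 0 0 0 0.3; 0 0 0 0 0 0 0.3; 0 0 0 0 0 0 0.3; 0 0 0.0033 0 0 0 0.3; 0 0 0.0083 0 0 0 0.3"

```text
time_s: 3.2
ee_pos: [0.3506, -0.3178, 0.0276]
orientation: [0.0, 0.27, 0.963, -0.0]
wrist_force: [0.7, -0.4, -2.8]
grip_width: 0.499
gripper_force: 40.7
```

In the tool's units: 105 mm is 0.175, 95 mm is 0.1583.

Request:
drive_tool:
  series: "0 0 0.025 0 0 0 0.3; 0 0 0.0667 0 0 0 0.3; 0 0 0.1167 0 0 0 0.3; 0.0083 0.0333 0.1583 0 0 0 0.3; 0.0167 0.0833 0.175 0 0 0 0.3"
  force: 60

```text
time_s: 3.7
ee_pos: [0.3614, -0.269, 0.1347]
orientation: [0.002, 0.271, 0.963, -0.001]
wrist_force: [0.6, -0.1, -2.3]
grip_width: 0.489
gripper_force: 61.1
```

In the tool's units: 200 mm is 0.3333, 160 mm is 0.2667.

Request:
drive_tool:
  series: "0.0167 0.0667 0 0 0 0 0.3; 0.0333 0.1333 0 0 0 0 0.3; 0.05 0.2 0 0 0 0 0.3; 0.0667 0.2667 0 0 0 0 0.3; 0.0833 0.3333 0 0 0 0 0.3"

```text
time_s: 4.2
ee_pos: [0.4107, -0.0662, 0.1327]
orientation: [0.0, 0.27, 0.963, -0.0]
wrist_force: [0.8, -0.4, -1.5]
grip_width: 0.492
gripper_force: 61.1
```

In the tool's units: 200 mm is 0.3333, 160 mm is 0.2667.

Request:
drive_tool:
  series: "0.0167 0.0667 0 0 0 0 0.3; 0.0333 0.1333 0 0 0 0 0.3; 0.05 0.2 0 0 0 0 0.3; 0.0667 0.2667 0 0 0 0 0.3; 0.0833 0.3333 0 0 0 0 0.3"

```text
time_s: 4.7
ee_pos: [0.4607, 0.134, 0.1326]
orientation: [0.0, 0.27, 0.963, 0.0]
wrist_force: [1.2, 0.7, -1.8]
grip_width: 0.492
gripper_force: 61.1
```

In the tool's units: 190 mm is 0.3167, 160 mm is 0.2667.

Request:
drive_tool:
  series: "0.0167 0.0667 0 0 0 0 0.3; 0.0333 0.1333 0 0 0 0 0.3; 0.05 0.2 0 0 0 0 0.3; 0.0667 0.2667 0 0 0 0 0.3; 0.08 0.3167 0 0 0 0 0.3"

```text
time_s: 5.2
ee_pos: [0.5087, 0.3246, 0.1323]
orientation: [0.0, 0.269, 0.963, 0.0]
wrist_force: [0.3, -0.8, -2.7]
grip_width: 0.488
gripper_force: 61.1
```

In the tool's units: 98 mm is 0.1633, 92 mm is 0.1533.

Request:
drive_tool:
  series: "0.0067 0.0583 0 0 0 0 0.3; 0.0133 0.1167 0 0 0 0 0.3; 0.0167 0.1533 0 0 0 0 0.3; 0.0167 0.1633 0 0 0 0 0.3; 0.0167 0.1633 -0.0167 0 0 0 0.3"

```text
time_s: 5.7
ee_pos: [0.5188, 0.4211, 0.1228]
orientation: [0.001, 0.269, 0.963, 0.001]
wrist_force: [-0.2, -0.0, -2.5]
grip_width: 0.489
gripper_force: 61.2
```

In the tool's units: -88 mm is -0.1467, -84 mm is -0.14.

Request:
drive_tool:
  series: "0 0 -0.05 0 0 0 0.3; 0 0 -0.1 0 0 0 0.3; 0 0 -0.13 0 0 0 0.3; 0 0 -0.14 0 0 0 0.3; 0 0 -0.1467 0 0 0 0.3"

```text
time_s: 6.2
ee_pos: [0.5181, 0.4186, 0.0345]
orientation: [-0.0, 0.271, 0.963, -0.001]
wrist_force: [-3.7, -3.7, 4.4]
grip_width: 0.485
gripper_force: 61.4
```

In the tool's units: -4 mm is -0.0067, -3 mm is -0.005.

Request:
drive_tool:
  series: "0 0 -0.0017 0 0 0 0.3; 0 0 -0.0033 0 0 0 0.3; 0 0 -0.005 0 0 0 0.3; 0 0 -0.0067 0 0 0 0.3; 0 0 -0.0067 0 0 0 0.3"

```text
time_s: 6.7
ee_pos: [0.519, 0.4203, 0.0315]
orientation: [0.001, 0.27, 0.963, 0.0]
wrist_force: [-1.4, -0.8, 7.2]
grip_width: 0.488
gripper_force: 62.0
```

Request:
drive_tool:
  series: "0 0 0 0 0 0 0.6; 0 0 0 0 0 0 0.8; 0 0 0 0 0 0 0.9; 0 0 0 0 0 0 0.9; 0 0 0 0 0 0 0.9"

```text
time_s: 7.2
ee_pos: [0.5186, 0.4202, 0.0302]
orientation: [-0.0, 0.27, 0.963, -0.0]
wrist_force: [0.6, -0.4, -0.0]
grip_width: 0.9
gripper_force: 0.0
```

In the tool's units: 115 mm is 0.1917, 105 mm is 0.175.

Request:
drive_tool:
  series: "0 0 0.0333 0 0 0 1; 0 0 0.0833 0 0 0 1; 0 0 0.1417 0 0 0 1; 0 -0.0333 0.175 0 0 0 1; 0 -0.1 0.1917 0 0 0 1"

```text
time_s: 7.7
ee_pos: [0.5192, 0.3618, 0.1473]
orientation: [0.001, 0.269, 0.963, 0.001]
wrist_force: [0.4, -0.3, 0.5]
grip_width: 0.999
gripper_force: 0.0
```

```bash
cat > chk.py <<'E'
import sys; from fit import *
k=int(sys.argv[1]); b=eval(sys.argv[2])
for n in("top","scene"):
    im=arm.camera(n);p=arm.camera_params(n)
    for h in(.008,.012,.02):
        f,s=fit(im,p,b,[(k/2e3,F[k][1]+h),(k/2e3-.003,F[k][1]+h)],.014)
        print(n,h,f.round(4),round(s,1))
    print('base',fit(im,p,b,[(B[k][1]/2,.012)],.01)[0].round(4))
    u=proj(p,[[*b,.03]])[0].astype(int)
    c=im[max(u[1]-40,0):u[1]+40,max(u[0]-50,0):u[0]+50,::-1]; cv2.imwrite(f'pics/c_{k}_{n}.png',cv2.resize(c,(400,320),interpolation=cv2.INTER_CUBIC))
a=[cv2.imread(f'pics/c_{k}_{n}.png') for n in("top","scene")]; cv2.imwrite(f'pics/c_{k}.png',np.hstack(a))
E
python3 chk.py 43 .519,.4225
```

```text
top 0.008 [0.5263 0.4068] 14.8
top 0.012 [0.5263 0.4051] 14.9
top 0.02 [0.5253 0.4028] 15.0
base [0.5272 0.4084]
scene 0.008 [0.5175 0.4207] 20.7
scene 0.012 [0.5207 0.4162] 20.9
scene 0.02 [0.5267 0.4069] 21.2
base [0.5201 0.4218]
```

View pics/c_43.png

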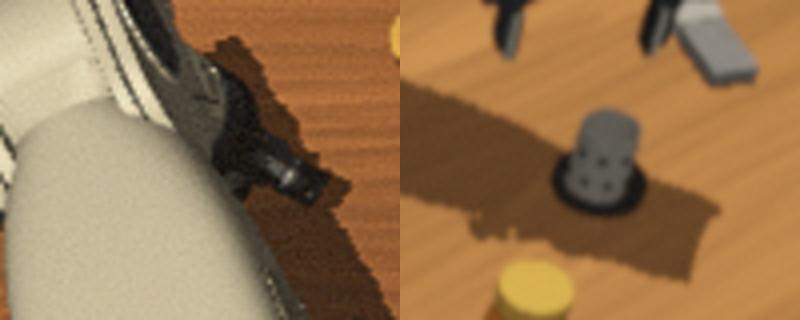

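The scene view shows flask_43 in its base, with the arm blocking the top view. I'll recheck it once the arm is clear and go on to flask_54.

In the tool's units: -195 mm is -0.325, -155 mm is -0.2583.

Request:
drive_tool:
  series: "0.0333 -0.0583 0 0 0 0 1; 0.0667 -0.125 0 0 0 0 1; 0.1 -0.1917 0 0 0 0 1; 0.1333 -0.2583 0 0 0 0 1; 0.1667 -0.325 0 0 0 0 1"

```text
time_s: 8.3
ee_pos: [0.6192, 0.1639, 0.1451]
orientation: [-0.0, 0.27, 0.963, 0.0]
wrist_force: [-0.2, 0.4, -0.8]
grip_width: 1.003
gripper_force: 0.0
```

Request:
drive_tool:
  series: "0.0333 -0.0583 0 0 0 0 1; 0.0667 -0.1167 0 0 0 0 1; 0.075 -0.13 -0.0083 0 0 0 1; 0.075 -0.13 -0.025 0 0 0 1; 0.075 -0.13 -0.05 0 0 0 1"

```text
time_s: 8.8
ee_pos: [0.6634, 0.088, 0.1147]
orientation: [0.0, 0.27, 0.963, 0.0]
wrist_force: [-0.2, -0.3, -0.5]
grip_width: 1.001
gripper_force: 0.0
```

```bash
python3 - <<'E'
from fit import *
s=arm.get_state();print(s['ee_pos'],s['qpos'])
p=arm.camera_params('scene');print('vertical dir at base43',np.diff(proj(p,[[.519,.4225,.008],[.519,.4225,.062]]),axis=0))
E
python3 chk.py 43 .519,.4225
```

```text
[0.66341082 0.08804814 0.11466703] [6.50832378e-03 5.13938430e-01 9.94473674e-02 1.15609713e+00
 4.48608067e-04 5.53311307e-01]
vertical dir at base43 [[  4.42931581 -14.50578524]]
top 0.008 [0.5193 0.4176] 76.5
top 0.012 [0.5188 0.4165] 75.9
top 0.02 [0.5179 0.4142] 74.1
base [0.5177 0.4245]
scene 0.008 [0.5169 0.4216] 14.3
scene 0.012 [0.5199 0.4174] 14.3
scene 0.02 [0.5257 0.4086] 14.4
base [0.5211 0.4205]
```

flask_43 fits best at 8 mm, 3–6 mm off centre, which is within the 12 mm limit. Now I grasp flask_54.

In the tool's units: -88 mm is -0.1467, -86 mm is -0.1433.

Request:
drive_tool:
  series: "0 -0.0033 -0.05 0 0 0 1; 0 -0.0033 -0.1 0 0 0 1; 0 -0.0033 -0.13 0 0 0 1; 0 -0.0033 -0.1433 0 0 0 1; 0 -0.0033 -0.1467 0 0 0 1"

```text
time_s: 9.4
ee_pos: [0.663, 0.0862, 0.0268]
orientation: [-0.001, 0.269, 0.963, -0.0]
wrist_force: [-0.3, 0.7, 0.3]
grip_width: 0.999
gripper_force: 0.0
```

Request:
drive_tool:
  series: "0 0 0 0 0 0 0.5; 0 0 0 0 0 0 0.4; 0 0 0 0 0 0 0.4; 0 0 0 0 0 0 0.4; 0 0 0 0 0 0 0.4"

```text
time_s: 9.9
ee_pos: [0.6645, 0.0854, 0.0288]
orientation: [0.001, 0.27, 0.963, 0.001]
wrist_force: [-0.1, 1.8, 5.4]
grip_width: 0.606
gripper_force: 63.3
```

In the tool's units: 70 mm is 0.1167, 40 mm is 0.0667.

Request:
drive_tool:
  series: "0 0 0 0 0 0 0.4; 0 0 0.005 0 0 0 0.4; 0 0 0.025 0 0 0 0.4; 0 0 0.0667 0 0 0 0.4; 0 0 0.1167 0 0 0 0.4"

```text
time_s: 10.4
ee_pos: [0.6628, 0.0851, 0.0976]
orientation: [-0.001, 0.27, 0.963, -0.0]
wrist_force: [0.8, 0.8, -2.4]
grip_width: 0.61
gripper_force: 63.2
```

Request:
drive_tool:
  series: "0 -0.0083 0.0417 0 0 0 0.4; -0.005 -0.0417 0.075 0 0 0 0.4; -0.015 -0.1 0.0867 0 0 0 0.4; -0.0267 -0.1667 0.0867 0 0 0 0.4; -0.0367 -0.2333 0.0867 0 0 0 0.4"

```text
time_s: 10.9
ee_pos: [0.6412, -0.0559, 0.1505]
orientation: [0.0, 0.27, 0.963, -0.0]
wrist_force: [1.2, -0.0, -2.6]
grip_width: 0.607
gripper_force: 63.3
```

In the tool's units: -190 mm is -0.3167, -160 mm is -0.2667.

Request:
drive_tool:
  series: "-0.01 -0.0667 0 0 0 0 0.4; -0.02 -0.1333 0 0 0 0 0.4; -0.0317 -0.2 0 0 0 0 0.4; -0.0433 -0.2667 0 0 0 0 0.4; -0.05 -0.3167 0 0 0 0 0.4"

```text
time_s: 11.4
ee_pos: [0.6107, -0.2473, 0.15]
orientation: [0.0, 0.271, 0.963, -0.0]
wrist_force: [1.1, 1.1, -2.5]
grip_width: 0.609
gripper_force: 63.4
```

In the tool's units: -90 mm is -0.15, -70 mm is -0.1167.

Request:
drive_tool:
  series: "-0.005 -0.0233 0 0 0 0 0.4; -0.0067 -0.03 -0.0167 0 0 0 0.4; -0.0067 -0.03 -0.0667 0 0 0 0.4; -0.0067 -0.03 -0.1167 0 0 0 0.4; -0.0067 -0.03 -0.15 0 0 0 0.4"

```text
time_s: 11.9
ee_pos: [0.6069, -0.2607, 0.0568]
orientation: [-0.001, 0.269, 0.963, 0.001]
wrist_force: [0.4, 0.1, -3.5]
grip_width: 0.609
gripper_force: 63.4
```

In the tool's units: -21 mm is -0.035, -20 mm is -0.0333.

Request:
drive_tool:
  series: "0 -0.0017 -0.0133 0 0 0 0.4; 0 -0.0017 -0.0233 0 0 0 0.4; 0 -0.0017 -0.03 0 0 0 0.4; 0 -0.0017 -0.0333 0 0 0 0.4; 0 -0.0017 -0.035 0 0 0 0.4"

```text
time_s: 12.4
ee_pos: [0.608, -0.2638, 0.0389]
orientation: [0.001, 0.27, 0.963, -0.0]
wrist_force: [-0.0, 0.3, -2.0]
grip_width: 0.607
gripper_force: 63.3
```

In the tool's units: -2 mm is -0.0033, -1 mm is -0.0017.

Request:
drive_tool:
  series: "0 0 -0.0017 0 0 0 0.4; 0 0 -0.0033 0 0 0 0.4; 0 0 -0.0033 0 0 0 0.4; 0 0 -0.0033 0 0 0 0.4"

```text
time_s: 12.8
ee_pos: [0.6078, -0.2639, 0.0368]
orientation: [0.0, 0.27, 0.963, -0.0]
wrist_force: [-0.4, 0.5, 3.0]
grip_width: 0.611
gripper_force: 63.5
```

In the tool's units: 5 mm is 0.0083.

Request:
drive_tool:
  series: "0 0 0 0 0 0 0.7; 0 0 0 0 0 0 0.9; 0 0 0 0 0 0 1; 0 0 0 0 0 0 1; 0 0 0.0083 0 0 0 1"

```text
time_s: 13.3
ee_pos: [0.6073, -0.2636, 0.0408]
orientation: [-0.001, 0.27, 0.963, 0.0]
wrist_force: [0.5, -0.8, -1.0]
grip_width: 1.002
gripper_force: 0.0
```

In the tool's units: 105 mm is 0.175, 100 mm is 0.1667.

Request:
drive_tool:
  series: "0 0 0.05 0 0 0 1; 0 0 0.1167 0 0 0 1; 0 0 0.1667 0 0 0 1; 0.0167 0.0667 0.175 0 0 0 1; 0.0333 0.1417 0.175 0 0 0 1"

```text
time_s: 13.8
ee_pos: [0.6284, -0.1796, 0.1484]
orientation: [0.002, 0.272, 0.962, -0.0]
wrist_force: [1.5, -0.1, -0.0]
grip_width: 1.001
gripper_force: 0.0
```

In the tool's units: 84 mm is 0.14, 80 mm is 0.1333.

Request:
drive_tool:
  series: "0.0167 0.07 0 0 0 0 1; 0.0333 0.1333 0 0 0 0 1; 0.0333 0.14 0 0 0 0 1; 0.0333 0.14 -0.0167 0 0 0 1; 0.0333 0.14 -0.0167 0 0 0 1"

```text
time_s: 14.3
ee_pos: [0.6469, -0.0953, 0.1348]
orientation: [-0.001, 0.27, 0.963, -0.0]
wrist_force: [-0.3, -0.6, -1.3]
grip_width: 1.002
gripper_force: 0.0
```

```bash
python3 chk.py 54 .607,-.263; python3 -c "
from rig import arm;s=arm.get_state();print(s['ee_pos'])"
```

```text
top 0.008 [ 0.6071 -0.2659] 67.5
top 0.012 [ 0.6065 -0.2652] 67.0
top 0.02 [ 0.6051 -0.2639] 65.7
base [ 0.6054 -0.2628]
scene 0.008 [ 0.6058 -0.2635] 50.5
scene 0.012 [ 0.6082 -0.2642] 50.2
scene 0.02 [ 0.6132 -0.2657] 48.7
base [ 0.6097 -0.2631]
[ 0.64717212 -0.09604794  0.13572771]
```

View pics/c_54.png

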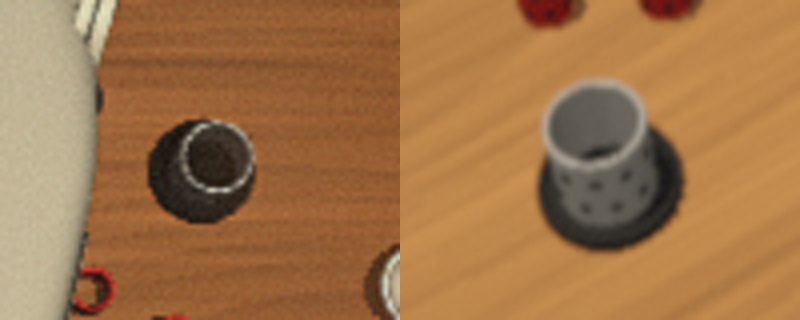

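flask_54 is seated and centred inside its rim. Next is flask_66.

In the tool's units: -65 mm is -0.1083, -60 mm is -0.1.

Request:
drive_tool:
  series: "0.0017 0.0017 -0.0333 0 0 0 1; 0.0017 0.0017 -0.0667 0 0 0 1; 0.0017 0.0017 -0.0833 0 0 0 1; 0.0017 0.0017 -0.1 0 0 0 1; 0.0017 0.0017 -0.1083 0 0 0 1"

```text
time_s: 14.9
ee_pos: [0.6485, -0.0943, 0.0707]
orientation: [-0.0, 0.27, 0.963, -0.0]
wrist_force: [-0.4, 0.8, 0.7]
grip_width: 1.0
gripper_force: 0.0
```

In the tool's units: -39 mm is -0.065, -36 mm is -0.06.

Request:
drive_tool:
  series: "0 0 -0.025 0 0 0 1; 0 0 -0.0467 0 0 0 1; 0 0 -0.06 0 0 0 1; 0 0 -0.065 0 0 0 1; 0 0 -0.065 0 0 0 1"

```text
time_s: 15.4
ee_pos: [0.6486, -0.0937, 0.0321]
orientation: [-0.0, 0.27, 0.963, 0.0]
wrist_force: [0.2, 0.3, -0.8]
grip_width: 0.999
gripper_force: 0.0
```

Request:
drive_tool:
  series: "0 0 0 0 0 0 0.6; 0 0 0 0 0 0 0.5; 0 0 0 0 0 0 0.5; 0 0 0 0 0 0 0.5; 0 0 0 0 0 0 0.5"

```text
time_s: 15.9
ee_pos: [0.6493, -0.0938, 0.0334]
orientation: [0.001, 0.27, 0.963, 0.0]
wrist_force: [-0.1, 0.8, 6.3]
grip_width: 0.761
gripper_force: 67.3
```

In the tool's units: 70 mm is 0.1167, 40 mm is 0.0667.

Request:
drive_tool:
  series: "0 0 0 0 0 0 0.5; 0 0 0.005 0 0 0 0.5; 0 0 0.025 0 0 0 0.5; 0 0 0.0667 0 0 0 0.5; 0 0 0.1167 0 0 0 0.5"

```text
time_s: 16.4
ee_pos: [0.6478, -0.0936, 0.1024]
orientation: [-0.001, 0.27, 0.963, -0.0]
wrist_force: [0.2, -0.4, -3.6]
grip_width: 0.768
gripper_force: 67.6
```

In the tool's units: -145 mm is -0.2417, -110 mm is -0.1833.

Request:
drive_tool:
  series: "-0.0167 0.01 0.0167 0 0 0 0.5; -0.0667 0.0367 0.03 0 0 0 0.5; -0.125 0.0683 0.03 0 0 0 0.5; -0.1833 0.1017 0.03 0 0 0 0.5; -0.2417 0.1333 0.03 0 0 0 0.5"

```text
time_s: 16.9
ee_pos: [0.5009, -0.0127, 0.1197]
orientation: [-0.001, 0.27, 0.963, 0.0]
wrist_force: [-0.0, 0.0, -4.0]
grip_width: 0.76
gripper_force: 67.6
```

In the tool's units: -58 mm is -0.0967, -45 mm is -0.075.

Request:
drive_tool:
  series: "-0.0333 0.0183 0 0 0 0 0.5; -0.0417 0.0233 -0.0083 0 0 0 0.5; -0.0417 0.0233 -0.0417 0 0 0 0.5; -0.0417 0.0233 -0.075 0 0 0 0.5; -0.0417 0.0233 -0.0967 0 0 0 0.5"

```text
time_s: 17.4
ee_pos: [0.4779, 0.0003, 0.0608]
orientation: [-0.001, 0.27, 0.963, -0.0]
wrist_force: [0.2, 0.0, -4.3]
grip_width: 0.762
gripper_force: 67.6
```

In the tool's units: -18 mm is -0.03, -17 mm is -0.0283.

Request:
drive_tool:
  series: "0 0 -0.01 0 0 0 0.5; 0 0 -0.0183 0 0 0 0.5; 0 0 -0.025 0 0 0 0.5; 0 0 -0.0283 0 0 0 0.5; 0 0 -0.03 0 0 0 0.5"

```text
time_s: 17.9
ee_pos: [0.4788, 0.0002, 0.0444]
orientation: [0.0, 0.27, 0.963, 0.0]
wrist_force: [-0.1, 0.1, -3.7]
grip_width: 0.767
gripper_force: 67.6
```

In the tool's units: -4 mm is -0.0067, -3 mm is -0.005.

Request:
drive_tool:
  series: "0 0 -0.0017 0 0 0 0.5; 0 0 -0.0033 0 0 0 0.5; 0 0 -0.005 0 0 0 0.5; 0 0 -0.0067 0 0 0 0.5; 0 0 -0.0067 0 0 0 0.5"

```text
time_s: 18.4
ee_pos: [0.4788, 0.0002, 0.0413]
orientation: [0.001, 0.27, 0.963, -0.0]
wrist_force: [-4.5, 1.2, 11.4]
grip_width: 0.762
gripper_force: 68.9
```

Contact at the expected height. I release and move over toward flask_33.

In the tool's units: 5 mm is 0.0083.

Request:
drive_tool:
  series: "0 0 0 0 0 0 0.9; 0 0 0 0 0 0 1; 0 0 0 0 0 0 1; 0 0 0 0 0 0 1; 0 0 0.0083 0 0 0 1"

```text
time_s: 18.9
ee_pos: [0.4783, 0.0003, 0.045]
orientation: [-0.001, 0.27, 0.963, -0.0]
wrist_force: [-0.2, 0.3, -0.2]
grip_width: 0.999
gripper_force: 0.0
```

In the tool's units: 95 mm is 0.1583, 90 mm is 0.15.

Request:
drive_tool:
  series: "0 0 0.05 0 0 0 1; 0 0 0.1083 0 0 0 1; 0 0 0.15 0 0 0 1; -0.0133 -0.0583 0.1583 0 0 0 1; -0.0333 -0.125 0.1583 0 0 0 1"

```text
time_s: 19.4
ee_pos: [0.4595, -0.075, 0.142]
orientation: [0.002, 0.269, 0.963, -0.0]
wrist_force: [0.3, -0.4, 0.0]
grip_width: 0.999
gripper_force: 0.0
```

In the tool's units: -95 mm is -0.1583, -80 mm is -0.1333.

Request:
drive_tool:
  series: "-0.0167 -0.0667 0 0 0 0 0.65; -0.0333 -0.1333 0 0 0 0 0.65; -0.0383 -0.1583 0 0 0 0 0.65; -0.0383 -0.1583 -0.0167 0 0 0 0.65; -0.0383 -0.1583 -0.0167 0 0 0 0.65"

```text
time_s: 19.9
ee_pos: [0.435, -0.1694, 0.1292]
orientation: [-0.001, 0.271, 0.963, 0.0]
wrist_force: [0.6, 0.5, -0.5]
grip_width: 0.647
gripper_force: 0.0
```

```bash
python3 chk.py 66 .478,0; python3 -c "
from rig import arm;s=arm.get_state();print(s['ee_pos'],s['grip_width'])"
```

```text
top 0.008 [ 0.4786 -0.0024] 99.5
top 0.012 [ 0.4783 -0.0024] 98.2
top 0.02 [ 0.4775 -0.0023] 94.8
base [4.771e-01 3.000e-04]
scene 0.008 [0.4772 0.0007] 28.6
scene 0.012 [ 0.4804 -0.0015] 28.5
scene 0.02 [ 0.4868 -0.0058] 27.7
base [ 0.4806 -0.0009]
[ 0.4354833  -0.16882138  0.12999284] 0.6537868184901975
```

View pics/c_66.png

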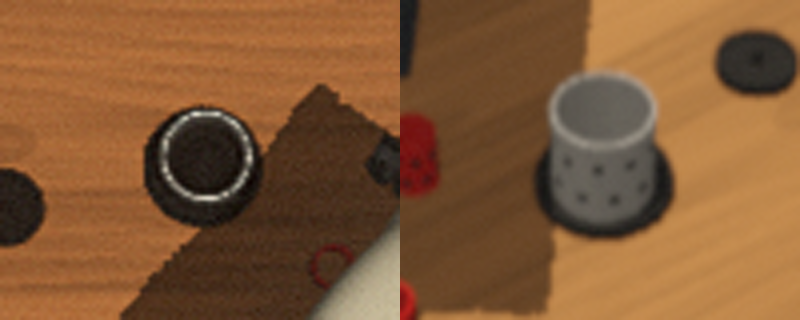

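flask_66 is seated and centred. Now flask_33, with the fingers partly open to clear the reds.

In the tool's units: -109 mm is -0.1817, -106 mm is -0.1767.

Request:
drive_tool:
  series: "0 -0.0017 -0.0583 0 0 0 0.65; 0 -0.0017 -0.1167 0 0 0 0.65; 0 -0.0017 -0.1583 0 0 0 0.65; 0 -0.0017 -0.1767 0 0 0 0.65; 0 -0.0017 -0.1817 0 0 0 0.65"

```text
time_s: 20.5
ee_pos: [0.4355, -0.1698, 0.0206]
orientation: [-0.001, 0.269, 0.963, 0.0]
wrist_force: [-0.3, -0.0, -0.1]
grip_width: 0.651
gripper_force: 0.0
```

Request:
drive_tool:
  series: "0 0 0 0 0 0 0.3; 0 0 0 0 0 0 0.2; 0 0 0 0 0 0 0.2; 0 0 0 0 0 0 0.2; 0 0 0 0 0 0 0.2"
  force: 50

```text
time_s: 21.0
ee_pos: [0.4365, -0.171, 0.0225]
orientation: [0.001, 0.27, 0.963, -0.0]
wrist_force: [-0.2, 3.5, 7.0]
grip_width: 0.363
gripper_force: 50.0
```

In the tool's units: 70 mm is 0.1167, 40 mm is 0.0667.

Request:
drive_tool:
  series: "0 0 0 0 0 0 0.2; 0 0 0.005 0 0 0 0.2; 0 0 0.025 0 0 0 0.2; 0 0 0.0667 0 0 0 0.2; 0 0 0.1167 0 0 0 0.2"

```text
time_s: 21.5
ee_pos: [0.4349, -0.1705, 0.0917]
orientation: [-0.001, 0.27, 0.963, 0.0]
wrist_force: [1.1, -0.9, -0.8]
grip_width: 0.363
gripper_force: 49.6
```

In the tool's units: 140 mm is 0.2333, 100 mm is 0.1667.

Request:
drive_tool:
  series: "0 0 0.05 0 0 0 0.2; 0 0.0333 0.0833 0 0 0 0.2; 0.0033 0.1 0.0833 0 0 0 0.2; 0.0067 0.1667 0.0833 0 0 0 0.2; 0.01 0.2333 0.0833 0 0 0 0.2"

```text
time_s: 22.0
ee_pos: [0.4414, -0.0297, 0.1419]
orientation: [0.0, 0.271, 0.963, -0.0]
wrist_force: [0.8, 0.3, -0.9]
grip_width: 0.363
gripper_force: 49.7
```

In the tool's units: 179 mm is 0.2983, 160 mm is 0.2667.

Request:
drive_tool:
  series: "0.0017 0.0667 0 0 0 0 0.2; 0.0033 0.1333 0 0 0 0 0.2; 0.005 0.2 0 0 0 0 0.2; 0.0067 0.2667 0 0 0 0 0.2; 0.0083 0.2983 0 0 0 0 0.2"

```text
time_s: 22.5
ee_pos: [0.4462, 0.1507, 0.1417]
orientation: [0.0, 0.269, 0.963, 0.0]
wrist_force: [0.1, -0.1, -0.7]
grip_width: 0.359
gripper_force: 49.7
```

In the tool's units: -100 mm is -0.1667, -92 mm is -0.1533.

Request:
drive_tool:
  series: "0 0 -0.025 0 0 0 0.2; 0 0 -0.075 0 0 0 0.2; 0 0 -0.125 0 0 0 0.2; 0 0 -0.1533 0 0 0 0.2; 0 0 -0.1667 0 0 0 0.2"

```text
time_s: 23.0
ee_pos: [0.4458, 0.148, 0.0401]
orientation: [-0.001, 0.27, 0.963, -0.001]
wrist_force: [1.2, -0.4, -0.2]
grip_width: 0.359
gripper_force: 49.8
```

In the tool's units: -9 mm is -0.015, -8 mm is -0.0133.

Request:
drive_tool:
  series: "0 0 -0.005 0 0 0 0.2; 0 0 -0.01 0 0 0 0.2; 0 0 -0.0133 0 0 0 0.2; 0 0 -0.015 0 0 0 0.2; 0 0 -0.015 0 0 0 0.2"

```text
time_s: 23.5
ee_pos: [0.4468, 0.1482, 0.0326]
orientation: [0.0, 0.27, 0.963, 0.0]
wrist_force: [0.1, -0.4, -0.7]
grip_width: 0.358
gripper_force: 49.8
```

In the tool's units: -3 mm is -0.005, -2 mm is -0.0033.

Request:
drive_tool:
  series: "0 0 -0.0017 0 0 0 0.2; 0 0 -0.0033 0 0 0 0.2; 0 0 -0.005 0 0 0 0.2; 0 0 -0.005 0 0 0 0.2; 0 0 -0.005 0 0 0 0.2"

```text
time_s: 24.0
ee_pos: [0.4468, 0.1482, 0.0304]
orientation: [0.001, 0.27, 0.963, 0.0]
wrist_force: [-5.0, -0.6, 16.7]
grip_width: 0.36
gripper_force: 51.9
```

In the tool's units: 5 mm is 0.0083, 1 mm is 0.0017.

Request:
drive_tool:
  series: "0 0 0.0017 0 0 0 0.5; 0 0 0.0017 0 0 0 0.65; 0 0 0.0017 0 0 0 0.65; 0 0 0.0017 0 0 0 0.65; 0 0 0.0083 0 0 0 0.65"

```text
time_s: 24.5
ee_pos: [0.4463, 0.1482, 0.0339]
orientation: [-0.001, 0.27, 0.963, -0.0]
wrist_force: [0.0, 0.3, -0.4]
grip_width: 0.65
gripper_force: 0.0
```

In the tool's units: 170 mm is 0.2833, 150 mm is 0.25.

Request:
drive_tool:
  series: "0 0 0.05 0 0 0 0.65; 0 0 0.1167 0 0 0 0.65; 0 0 0.1833 0 0 0 0.65; 0 -0.0333 0.25 0 0 0 0.65; 0 -0.1 0.2833 0 0 0 0.65"

```text
time_s: 25.0
ee_pos: [0.4474, 0.089, 0.2078]
orientation: [0.002, 0.268, 0.963, 0.001]
wrist_force: [0.1, -0.6, -0.3]
grip_width: 0.651
gripper_force: 0.0
```

In the tool's units: -220 mm is -0.3667, -180 mm is -0.3.

Request:
drive_tool:
  series: "0 -0.075 0 0 0 0 0.65; 0 -0.15 0 0 0 0 0.65; 0 -0.225 0 0 0 0 0.65; 0 -0.3 0 0 0 0 0.65; 0 -0.3667 0 0 0 0 0.65"

```text
time_s: 25.5
ee_pos: [0.4462, -0.1338, 0.2046]
orientation: [0.0, 0.27, 0.963, -0.0]
wrist_force: [-0.7, 0.5, 0.1]
grip_width: 0.653
gripper_force: 0.0
```

In the tool's units: -120 mm is -0.2, -90 mm is -0.15.

Request:
drive_tool:
  series: "0 -0.075 0 0 0 0 0.65; 0 -0.15 0 0 0 0 0.65; 0 -0.2 0 0 0 0 0.65; 0 -0.2 0 0 0 0 0.65; 0 -0.2 0 0 0 0 0.65"

```text
time_s: 26.0
ee_pos: [0.4463, -0.2522, 0.2041]
orientation: [-0.0, 0.271, 0.963, 0.0]
wrist_force: [-0.5, -0.4, -0.3]
grip_width: 0.65
gripper_force: 0.0
```

```bash
python3 chk.py 33 .446,.149; python3 - <<'E'
from rig import arm; import cv2
cv2.imwrite('pics/top9.png',cv2.resize(arm.camera('top')[:,:,::-1],(800,600),interpolation=cv2.INTER_CUBIC))
E
```

```text
top 0.008 [0.446  0.1461] 103.2
top 0.012 [0.4457 0.1456] 103.1
top 0.02 [0.4452 0.1448] 102.6
base [0.444  0.1497]
scene 0.008 [0.4441 0.1497] 17.8
scene 0.012 [0.4474 0.1469] 17.8
scene 0.02 [0.4539 0.1411] 17.8
base [0.4485 0.1475]
```

View pics/c_33.png

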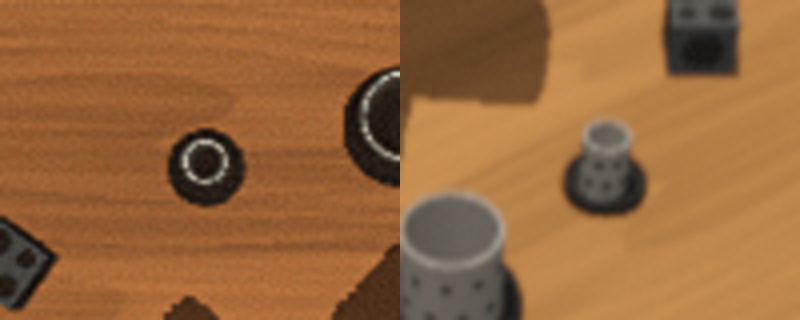

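View pics/top9.png

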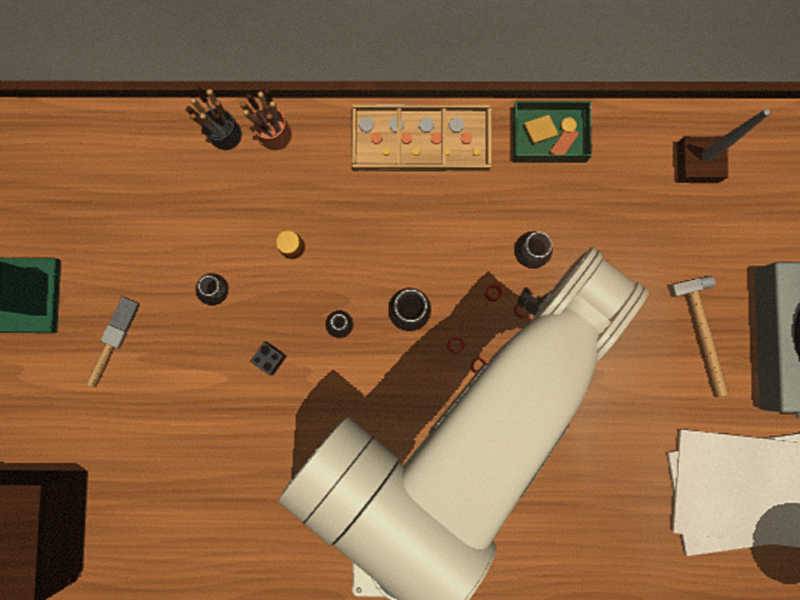

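All four flasks stand on their own bases: top-view pixels 66 (410,310), 54 (535,249), 43 (211,289), 33 (339,323). The jar, block and reds have not moved, and the arm is clear, so I hand in the job.

```bash
python3 -c "
from rig import arm;print(arm.finish_job())"
```

```text
the job is handed in; nothing more can be done
None
```

I handed in the job with all four flasks upright on the floors of their own bases and within 7 mm of centre by the camera fits; the doming block, glass jar and red look-alikes were not touched, and no verdict came back at hand-in.

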